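Hang the slide rack on the balance hook and tug-test it

TASK

Carry the green slide staining rack upright by its black tab and hang it by its steel crossbar in the hook of the hanging balance. Before you let go, tug it gently down on the hook and hold for a second to confirm that it is held (a pull of about 9 newtons; 15 is too much). Then ease off, let go and leave it hanging still, with the bottle, beaker and tube rack left alone.

Things in the scene. Friction and masses are not known exactly. Their poses are not given: they have to be found in the camera images.
- rack: Slide staining rack, loose, 0.16-0.26 kg, same front and back; origin at the centre of its underside, z up. Green tub 60 (x) by 86 (y) by 38 mm high with glass slides. Two steel uprights at y = +-24 mm, 6 mm wide, carry a steel crossbar along y, 54 mm long, 8 mm thick in x, top 115-117 mm up. Window under it, open along x: 42 mm wide, from 38 to 105 mm up. Friction varies.
- bar (a point): Middle of the rack's crossbar underside, the point that rests on the hook, 105 mm above the rack's underside; axes as rack. The underside is roof-shaped, falling about 4 mm to each upright, so the rack centres itself on a hook.
- tab (a point): Middle of the rack's black plastic grip tab, 144 mm above the rack's underside. The tab is 10 (x) by 24 (y) mm and stands on the crossbar, from 117 to 162 mm up. Grip it from above across its 24 mm (rack's y), fingertips just above the crossbar (120 mm up or more).
- stand: Hanging balance, fixed, z up; origin on the counter straight below the middle of the hook's seat. Grey base plate 120 mm wide, 12 mm thick, x from -70 to 150 mm. Column at x = 125 mm, 273 mm high, with a white dial head 80 mm wide (face at x = 88 mm, top 266 mm at most); from it a steel hook points to -x. More than 25 N between rack and stand spoils the balance.
- seat_low (a point): Lowest possible place of the hook's seat (middle, upper side of the rod), 150 mm above the counter; axes as stand. The real seat is 0 to 30 mm higher: the head was clamped by hand, its height is not reported, and it does not slip. Find it by feel or sight.
- tip_low (a point): Hook shape: 8 mm round rod. This point is the top of the free tip if the seat is at its lowest; the real one is 0 to 30 mm higher, like the seat. The seat is level from x = -13 to 13 mm; towards -x the rod turns up at 45 degrees to the tip centre at x = -24 mm, its top 11 mm above the seat's upper side; towards +x it rises 12 mm and runs back to the head.
- hook (a joint): The balance's pull: how far the hook has sunk on its spring, in m. 0 is unloaded, grows downward, 3 N per mm (0.003 = 9 N, 0.005 = 15 N, stop at 0.010). The rack's weight counts: alone it gives about 0.0006 to 0.001. The reading is noisy; the force felt at the wrist is the better guide.
- bottle: Bystander: brown glass reagent bottle with red cap, 56 mm across, 130 mm high; origin at the centre of its underside.
- beaker: Bystander: clear glass beaker, 66 mm across, 75 mm high; origin at the centre of its underside.
- tubes: Bystander: blue block of capped tubes, 60 (x) by 150 (y) by 92 mm high; origin at the centre of its underside.
Mind the look-alikes: they are no part of the job. There is more than one size of the rack; the one meant has the size given above.

How it is judged:
On the way, in this order (a step that is already met when the one before it is completed fails the run):
1. the rack, held by the fingers, is over the hook with the hook through its window, the hook not yet pulled down (x of bar in the frame of stand between -0.016 and 0.016 m and y of bar in the frame of stand between -0.013 and 0.013 m and z of bar in the frame of stand between 0.145 and 0.215 m and value of joint hook below 0.0013 m and contact force between the fingers and rack above 0.5 N), for 0.1 s.
2. still held by the fingers and hanging in the hook's seat, the rack is tugged down so that the hook carries at least 5.4 N (x of bar in the frame of stand between -0.016 and 0.016 m and y of bar in the frame of stand between -0.013 and 0.013 m and value of joint hook above 0.0018 m and contact force between the fingers and rack above 0.5 N), for 0.4 s.
At the end, for the whole second after the job is handed in: The rack hangs free by its crossbar in the hook's seat: the bar's middle within 16 mm along and 13 mm across of the seat's middle and 140 to 184 mm above the counter, the hook carrying just its weight (sunk 0.3 to 1.6 mm), upright within 0.2 rad, slower than 0.05 m/s, released (x of bar in the frame of stand between -0.016 and 0.016 m and y of bar in the frame of stand between -0.013 and 0.013 m and z of bar in the frame of stand between 0.14 and 0.184 m and value of joint hook between 0.0003 and 0.0016 m and contact force between rack and stand above 1 N and angle between rack's own z axis and vertical below 0.2 rad and linear speed of rack below 0.05 m/s and contact force between the fingers and rack below 0.05 N); the robot touches nothing.
It fails at once if the hook is pulled down with more than 15 N (value of joint hook above 0.005 m).
It fails at once if the rack is rammed against the balance with more than 25 N (contact force between rack and stand above 25 N).
It fails at once if the rack is tipped by more than 0.6 rad (angle between rack's own z axis and vertical above 0.6 rad).
It fails at once if the bottle, beaker or tube rack is moved by more than 15 mm (distance of any of bottle, beaker, tubes from where it was at the start of the episode above 0.015 m).
It also fails if it takes over 64 s, if anything falls off the work surface, if the arm or the gripper's body presses on something with over 40 N, if the wrist force passes 120 N, or if a joint passes its speed limit or range.

ROBOT

A 6-joint arm with a two-finger parallel gripper is mounted at the origin on the work surface. World frame = base frame: x ahead of the robot, y to its left, z up, the work surface at z = 0. Lengths are in m, angles in rad, forces in N, time in s.
With the tool pointing down it reaches from about 0.375 to 0.925 m from the base axis. Payload 5.7 kg.
Tool frame: the origin (TCP) lies between the finger pads; the fingertips stand 19 mm ahead of it and the grasp point (between the pads) is the TCP; z points along the fingers, y is the direction in which the jaws open and shut (so a half turn about z gives the same grasp; the last joint's range is limited). The gripper opens to 88 mm and grips with 3 to 60 N. Pads are 20 mm wide; open, the fingers measure 115 mm over their backs; the gripper's body (75 mm by 178 mm) begins 61 mm behind the grasp point.
Start: joints at [-1.372, 0.359, 1.51, -0, 1.272, -0.115], TCP at [0.185, -0.571, 0.242] pointing down, gripper open.
Joint ranges: [-2.97, 2.97], [-1.01, 2.36], [0.21, 2.38], [-0.96, 4.11], [0.2, 2.71], [-2.98, 2.98]. Speed limits (rad/s): [2.39, 2.39, 3.14, 3.14, 3.14, 3.14].

INTERFACE

Orientations are given as a rotation vector (axis times angle).
In Python, from bench import arm, vision, spot_in gives the robot as it stands.
- The arm moves only by the tool step_arm, never from a script. Its argument "commands" is text: rows parted by semicolons, each of 5 numbers parted by spaces: the shift along the tool's x, y, z in mm, then the turn about the tool's z in degrees, then the finger opening in mm, from 0 to 87.8. A call has 1 to 8 rows; each row is the pose to reach, as a shift and turn from the pose commanded when the call began, along the tool's axes at that moment; what a row does not reach only later rows make up. A row lasts 1/8 s, in which the tool goes at most 62.5 mm and 10.7 degrees, less where a joint would pass 70% of its speed; a pose out of reach is approached as far as the arm can. A call with a gripper value outside its range is refused whole. The fingers move at their own pace and stop on an object; "grip_force" is the grip in N (left out, the last holds). Time passes only in rows, so rows that repeat a pose let the fingers close. It gives the time, the measured TCP pose, the force and the opening at its end, in the units of the state.
- arm.get_state(): the state, without advancing time (a new reading comes with each control period).
- vision.capture(name): name is "side" or "top"; returns a dict with "pixels" (384x512x3 uint8, red, green, blue), "intrinsics" (3x3 intrinsics, pixels), "origin" and "attitude" of the camera in the world. Camera axes: x right, y up, looking along -z (the intrinsics and any distortion apply to the point x, -y, -z); pixel columns grow to the right and rows downward; lengths in m; the calibration is good to about 2 mm. A picture is of the moment at which its call begins. There is no depth.
- arm.hand_in(): hands the job in, once; it reports no verdict.
Trained networks look in a picture, given as the dict that the camera call returned (one of the last four; its "shot" number tells which), for a name from the list of things; names that differ only in an ending like _2 or _b are one class to them, and where a whole thing is asked for, a point or a joint stands for the part that bears it (a point fixed in the world has none). Each returns a list of dicts, best first, with "p" (0 to 1); they miss things now and then, are a little off and sometimes report something else, mostly with a low value. They report only what shows in the picture. A call takes as long as a camera call. They do not tell look-alikes from the thing itself.
- spot_in(picture, query): "centre" ([column, row] in pixels, amid what is visible of it).
The state is a dict: "time_s": time; "joints": joint angles; "qvel": joint speeds; "joint_torque": joint torques, N m; "tool_pos": TCP position; "tool_rot": TCP orientation; "wrist_force": force on the tool from outside, world axes, zero at the start; "moment": the same for the moment, N m; "width": finger opening in m.
Only numpy, scipy, OpenCV 4.12 (cv2) and the standard library are available. Lean on these libraries where they do the work, as an engineer would, in place of code of your own. Each camera call takes 0.05 s, during which the arm holds its last target.

## Working session

There is one attempt and no reset: what is moved stays moved. The work goes in short steps, Python scripts to look and compute and a tool call to move; the robot and the scene stay as the last step left them, time stands still between calls to the robot, and variables do not carry over. Pictures are saved under pics/ and viewed, and the job is handed in when it is done.

Besides the shell and the picture viewer there is one more tool, called after ">>>" in YAML: its name, and indented under it one key for each argument. step_arm: Moves the arm, as the interface text tells. Its arguments: {"type":"object","properties":{"commands":{"type":"string"},"grip_force":{"type":"number"}},"required":["commands"]}

```bash
ls; mkdir -p pics
python3 - <<'E'
from bench import arm, vision, spot_in
import cv2,numpy as np
np.set_printoptions(precision=4,suppress=True)
for n in ["side","top"]:
    c=vision.capture(n)
    print(n,c["intrinsics"],c["origin"],c["attitude"],[k for k in c])
    cv2.imwrite(f"pics/{n}0.png",cv2.cvtColor(c["pixels"],cv2.COLOR_RGB2BGR))
    for q in ["rack","tab","bar","stand","hook","bottle","beaker","tubes"]:
        try: print(q,[(np.round(d["centre"],1),round(d["p"],2)) for d in spot_in(c,q)])
        except Exception as e: print(q,e)
print(arm.get_state())
E
```

```text
pics
side [[369.7568   0.     257.9159]
 [  0.     369.7568 197.1447]
 [  0.       0.       1.    ]] [0.3746 0.5251 0.7085] [ 0.1681 -1.0823 -2.6731] ['pixels', 'intrinsics', 'origin', 'attitude', 'shot']
rack [(array([304.7, 154.2]), 0.76), (array([282. , 193.4]), 0.68)]
tab [(array([301.2, 151.5]), 0.92), (array([280.2, 192.3]), 0.7), (array([188.8, 324.1]), 0.59), (array([339.8, 201. ]), 0.57)]
bar [(array([281.8, 191.4]), 0.84), (array([308.4, 153. ]), 0.79), (array([341.6, 201.6]), 0.76)]
stand [(array([191., 325.]), 0.92)]
hook [(array([201.1, 291.5]), 0.71)]
bottle [(array([221.4, 191. ]), 0.89)]
beaker [(array([321.7, 244.1]), 0.77)]
tubes [(array([236.2, 149.3]), 0.73)]
top [[400.6615   0.     254.2953]
 [  0.     400.6615 188.8285]
 [  0.       0.       1.    ]] [ 0.4207 -0.0488  0.9757] [ 0.0999 -0.1089 -1.5404] ['pixels', 'intrinsics', 'origin', 'attitude', 'shot']
rack [(array([293.2, 204.4]), 0.79), (array([357.2, 219.7]), 0.71), (array([297., 270.]), 0.56)]
tab [(array([291.8, 209.8]), 0.94), (array([296.2, 270.1]), 0.89), (array([359.3, 214.2]), 0.61), (array([270.9, 141. ]), 0.6)]
bar [(array([360.9, 219.6]), 0.79), (array([299.5, 270.1]), 0.7)]
stand [(array([113.2, 167.2]), 0.71)]
hook [(array([110.3, 169. ]), 0.51)]
bottle [(array([271.3, 141.8]), 0.6)]
beaker [(array([223.3, 257.6]), 0.61), (array([289.5, 203.3]), 0.54)]
tubes [(array([349.3, 142.4]), 0.95)]
{'time_s': 0.9, 'joints': array([-1.3721,  0.3587,  1.5104,  0.    ,  1.2725, -0.1151]), 'qvel': array([ 0.001 ,  0.0002, -0.0009,  0.0001, -0.0001,  0.0018]), 'joint_torque': array([ -0.0007, -51.5322, -27.1131,   0.0676,   0.0244,  -0.    ]), 'tool_pos': array([ 0.1852, -0.5707,  0.2417]), 'tool_rot': array([-3.1029, -0.4909, -0.    ]), 'wrist_force': array([ 0.023 , -0.2844, -0.4736]), 'moment': array([-0.0022,  0.0288,  0.0188]), 'width': 0.08801173680685971}
```

Run:
```python
import cv2
for n in ["side","top"]:
    i=cv2.imread(f"pics/{n}0.png"); cv2.imwrite(f"pics/{n}0b.png",cv2.resize(i,(800,600),interpolation=cv2.INTER_CUBIC))
i=cv2.imread("pics/top0.png")[170:300,180:400]; cv2.imwrite("pics/t0c.png",cv2.resize(i,None,fx=3.6,fy=3.6,interpolation=cv2.INTER_CUBIC))
```

```text
(no output)
```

View pics/side0b.png

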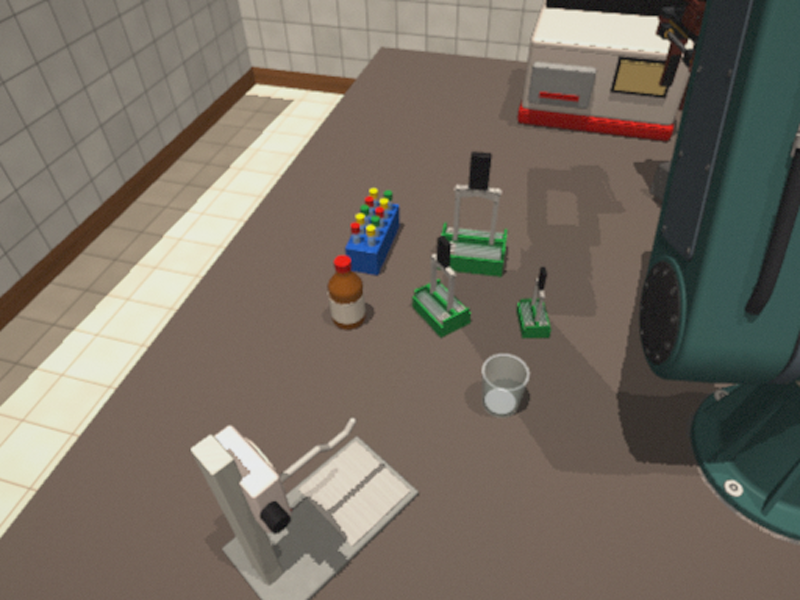

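View pics/top0b.png

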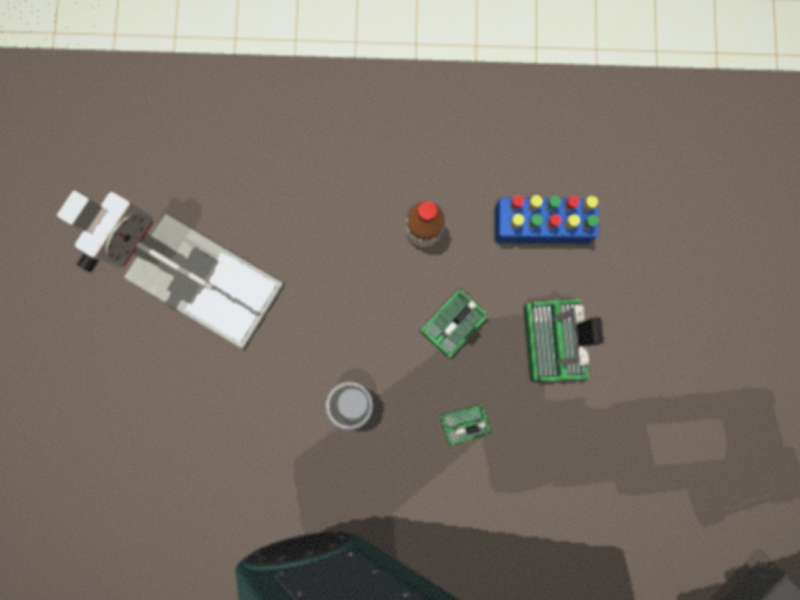

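View pics/t0c.png

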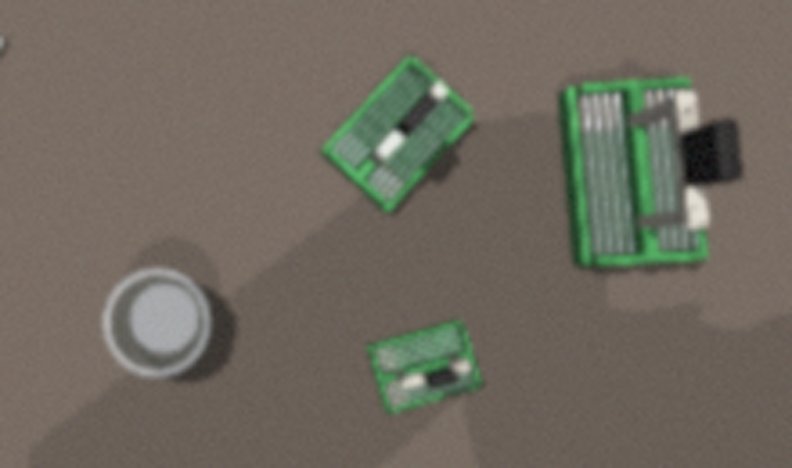

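```bash
cat > h.py <<'E'
import numpy as np,cv2
from scipy.optimize import least_squares
from scipy.spatial.transform import Rotation as R
K={"side":(369.7568,257.9159,197.1447),"top":(400.6615,254.2953,188.8285)}
import pickle,os
def cams():
    return pickle.load(open("cams.pkl","rb"))
def proj(c,P):
    q=R.from_rotvec(c["attitude"]).inv().apply(np.atleast_2d(P)-c["origin"])
    k=c["intrinsics"]; x=q[:,0]/-q[:,2]; y=-q[:,1]/-q[:,2]
    return np.c_[k[0,0]*x+k[0,2],k[1,1]*y+k[1,2]]
def crop(im,x0,y0,w,h,f,name):
    cv2.imwrite(name,cv2.resize(im[y0:y0+h,x0:x0+w],None,fx=f,fy=f,interpolation=cv2.INTER_CUBIC))
def T(p,X):
    x,y,a=p; c,s=np.cos(a),np.sin(a); X=np.atleast_2d(X)
    return np.c_[x+c*X[:,0]-s*X[:,1],y+s*X[:,0]+c*X[:,1],X[:,2]]
E
python3 - <<'E'
from h import *
from bench import vision
d={}
for n in ["side","top"]:
    c=vision.capture(n); d[n]=dict(origin=np.array(c["origin"]),attitude=np.array(c["attitude"]),intrinsics=np.array(c["intrinsics"]),im=c["pixels"][:,:,::-1].copy())
pickle.dump(d,open("cams.pkl","wb"))
crop(d["top"]["im"],30,110,160,120,5,"pics/ts.png")
crop(d["side"]["im"],120,260,160,120,5,"pics/ss.png")
crop(d["top"]["im"],260,180,60,50,12,"pics/tr.png")
crop(d["side"]["im"],255,145,60,75,8,"pics/sr.png")
E
```

```text
(no output)
```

View pics/ts.png

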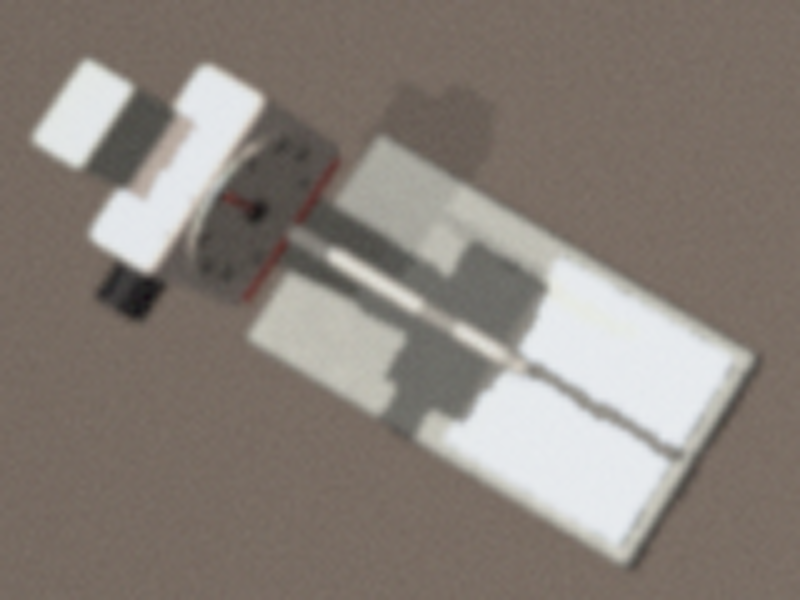

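View pics/ss.png

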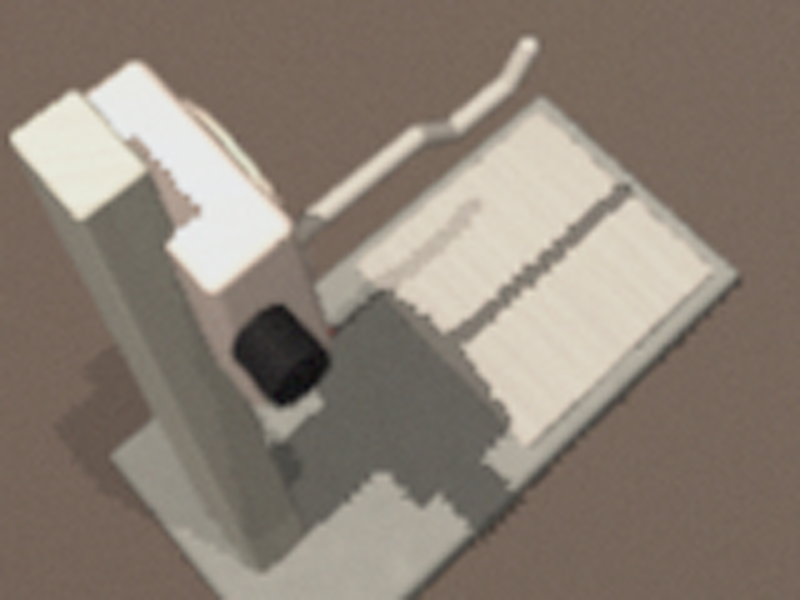

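View pics/tr.png

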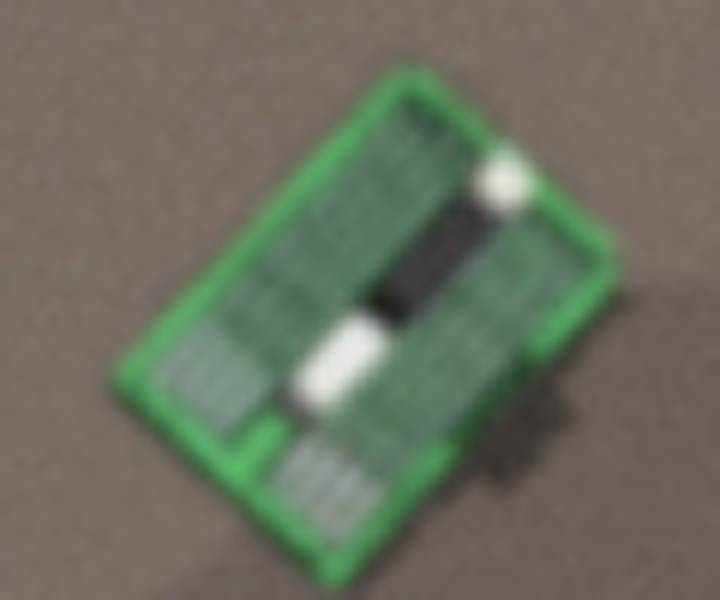

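View pics/sr.png

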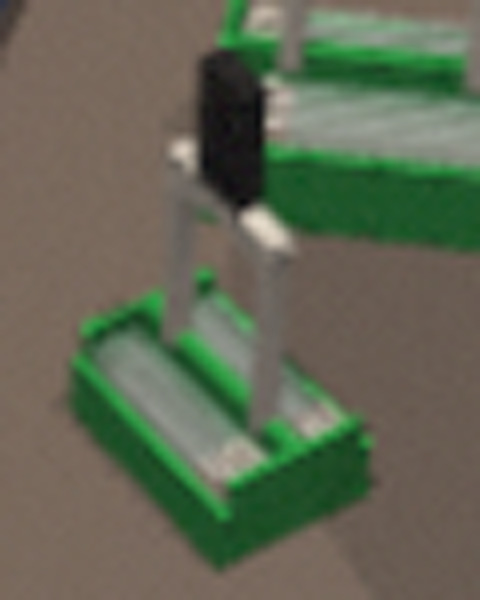

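```bash
cat > fit.py <<'E'
from h import *
d=cams(); np.set_printoptions(precision=4,suppress=True)
t=lambda x,y:(x/5+30-.4,y/5+110-.4); s=lambda x,y:(x/5+120-.4,y/5+260-.4)
tr=lambda x,y:(x/12+260-.46,y/12+180-.46); sr=lambda x,y:(x/8+255-.44,y/8+145-.44)
# stand: (cam,px,local xyz with flag)
def pts(h): return [
("top",t(630,565),(-.07,.06,.012)),("top",t(755,355),(-.07,-.06,.012)),("top",t(250,340),(.15,.06,.012)),("top",t(385,137),(.15,-.06,.012)),
("top",t(84,114),(.125,0,.273)),("top",t(522,365),(-.024,0,h+.009)),
("side",s(542,98),(-.07,-.06,.012)),("side",s(738,275),(-.07,.06,.012)),("side",s(112,458),(.15,-.06,.012)),
("side",s(80,155),(.125,0,.273)),("side",s(530,45),(-.024,0,h+.008)),("side",s(505,85),(-.013,0,h-.004)),("side",s(452,130),(.013,0,h-.004)),("side",s(422,132),(.025,0,h+.008))]
def res(p):
    r=[]
    for c,px,X in pts(p[3]): r.append(proj(d[c],T(p[:3],X))[0]-px)
    return np.array(r)
o=least_squares(lambda p:res(p).ravel(),[.58,.3,1.03,.165],loss="soft_l1")
print("stand",o.x,np.degrees(o.x[2]));print(np.c_[res(o.x)])
rp=[("top",tr(405,65)),("top",tr(620,250)),("top",tr(335,588)),("top",tr(115,375))]
def rpts(sg): return [
("top",tr(405,65),(-.03*sg,.043,.038)),("top",tr(620,250),(.03*sg,.043,.038)),("top",tr(335,588),(.03*sg,-.043,.038)),("top",tr(115,375),(-.03*sg,-.043,.038)),
("top",tr(528,160),(0,.027,.116)),("top",tr(303,402),(0,-.027,.116)),
("side",sr(222,515),(-.03*sg,-.043,.038)),("side",sr(76,362),(-.03*sg,.043,.038)),("side",sr(372,440),(.03*sg,-.043,.038)),("side",sr(220,570),(-.03*sg,-.043,0)),
("side",sr(180,148),(0,.027,.116)),("side",sr(280,243),(0,-.027,.116)),("side",sr(232,62),(0,0,.162))]
for sg in (1,-1):
    f=lambda p:np.array([proj(d[c],T(p,X))[0]-px for c,px,X in rpts(sg)])
    o=least_squares(lambda p:f(p).ravel(),[.38,-.14,np.radians(-130)],loss="soft_l1")
    print("rack",sg,o.cost,o.x,np.degrees(o.x[2]));print(f(o.x))
E
python3 fit.py
```

```text
stand [0.5462 0.2168 1.0737 0.1511] 61.5210524577277
[[-0.9922  0.7026]
 [ 0.1928 -0.1391]
 [-2.0774  0.1792]
 [-2.1293 -0.8307]
 [-1.1636  0.4499]
 [-0.1938  0.6514]
 [-0.3053 -2.1666]
 [ 0.6706 -1.6612]
 [-0.8385 -1.1114]
 [-0.0302 -1.1464]
 [-0.2052 -0.0591]
 [ 0.6551 -0.3993]
 [-0.0512  0.02  ]
 [-0.2499  0.4101]]
rack 1 12.940531107333596 [ 0.5077 -0.1371 -2.2866] -131.01073022449876
[[-0.7182 -0.5652]
 [ 0.3383  1.1067]
 [-0.3229 -0.0504]
 [-1.01    0.3042]
 [-1.8903  1.01  ]
 [ 0.1662 -0.8061]
 [ 0.0351 -3.0625]
 [-1.0007 -4.073 ]
 [ 0.5751 -3.3463]
 [-0.2393  0.2228]
 [-0.3151 -1.081 ]
 [ 0.2778 -0.6646]
 [ 0.3402  0.8166]]
rack -1 243.97221560539543 [ 0.5086 -0.1349 -2.2222] -127.32291776335083
[[ 16.9632  14.6967]
 [-20.9573 -16.5675]
 [-19.8892 -16.5015]
 [ 18.5341  17.3946]
 [ -3.496    0.0059]
 [ -0.2101  -0.7681]
 [ 19.1298 -13.1062]
 [ 15.9185 -12.3032]
 [-17.9395   6.8416]
 [ 18.3281  -9.7828]
 [ -1.4854  -0.3287]
 [  0.2471  -0.4353]
 [ -0.2874   1.3141]]
```

```bash
cat > fit2.py <<'E'
exec(open("fit.py").read().split("# stand:")[0])
P=[("top",tr(405,65),(-1,1,'r')),("top",tr(620,250),(1,1,'r')),("top",tr(335,588),(1,-1,'r')),("top",tr(115,375),(-1,-1,'r')),
("top",tr(528,160),(0,1,'b')),("top",tr(303,402),(0,-1,'b')),
("side",sr(222,515),(-1,-1,'r')),("side",sr(76,362),(-1,1,'r')),("side",sr(372,440),(1,-1,'r')),("side",sr(220,570),(-1,-1,'0')),("side",sr(370,492),(1,-1,'0')),("side",sr(72,412),(-1,1,'0')),
("side",sr(180,148),(0,1,'b')),("side",sr(280,243),(0,-1,'b')),("side",sr(232,62),(0,0,'t'))]
def f(p):
    hx,hy,bl,rz,bz,tz=p[3:9]; r=[]
    for c,px,(i,j,k) in P:
        z={'r':rz,'0':0,'b':bz,'t':tz}[k]; X=(hx*i,(bl if k=='b' else hy)*j,z)
        r.append(proj(d[c],T(p[:3],X))[0]-px)
    return np.array(r)
o=least_squares(lambda p:f(p).ravel(),[.5,-.14,-2.28,.03,.043,.027,.038,.116,.162],loss="soft_l1")
print(o.x,o.cost);print(f(o.x))
E
python3 fit2.py
```

```text
[ 0.5083 -0.1391 -2.2832  0.0294  0.0429  0.0288  0.0233  0.1115  0.1626] 3.3665689973154764
[[-0.3851  0.2506]
 [ 0.0628  1.2657]
 [-0.0965 -0.2623]
 [-0.1746  0.7652]
 [-0.6887  0.3669]
 [ 0.435  -0.2834]
 [ 0.0234  0.1744]
 [-0.8359 -0.6805]
 [-0.1079  0.0808]
 [-0.048  -0.527 ]
 [-0.4952 -0.2222]
 [-0.3186 -0.7336]
 [-0.8546 -0.6378]
 [ 0.5877  0.5192]
 [ 0.2849  0.0133]]
```

```bash
cat > plan.py <<'E'
import sys
from h import *
from bench import arm
def plan(x,y,z,ydir_deg):
    s=arm.get_state(); M=R.from_rotvec(s["tool_rot"]).as_matrix(); np.set_printoptions(precision=4,suppress=True)
    v=M.T@(np.array([x,y,z])-s["tool_pos"])*1000
    a=np.radians(ydir_deg); g=M.T@np.array([np.cos(a),np.sin(a),0])
    tn=np.degrees(np.arctan2(-g[0],g[1])); tn=(tn+90)%180-90
    print("t",s["time_s"],"pos",s["tool_pos"],"ydir",np.degrees(np.arctan2(M[1,1],M[0,1])),"q6",s["joints"][5],"F",s["wrist_force"],"w",s["width"])
    print("zaxis",M[:,2],"shift",np.round(v,1),"turn",round(tn,2),"or other half turn")
if __name__=="__main__": plan(*map(float,sys.argv[1:]))
E
python3 plan.py .508 -.138 .30 -41
```

```text
t 1.0 pos [ 0.1852 -0.5707  0.2416] ydir -72.02112118780853 q6 -0.11507976124408233 F [ 0.253  -0.9137 -0.1574] w 0.08784649083801577
zaxis [-0.      0.0001 -1.    ] shift [ 440.6 -311.9  -58.3] turn -31.02 or other half turn
```

>>> step_arm:
  commands: "0 0 -60 0 60; 50 -35 -70 -4 60; 100 -70 -70 -8 60; 150 -105 -70 -12 60; 200 -140 -70 -16 60; 250 -175 -70 -20 60; 300 -210 -70 -24 60; 350 -245 -70 -28 60"
  grip_force: 30

```text
time_s: 2.0
tool_pos: [0.4435, -0.228, 0.312]
tool_rot: [2.89, 1.23, 0.001]
wrist_force: [-0.2, 0.0, 0.1]
width: 0.0602
```

```bash
python3 plan.py .508 -.138 .30 -41
```

```text
t 2.0 pos [ 0.4435 -0.228   0.312 ] ydir -43.89707901025236 q6 0.15269242248636936 F [-0.2397  0.0201  0.1222] w 0.060201965464271104
zaxis [ 0.0007 -0.0005 -1.    ] shift [109.6 -15.9  12. ] turn -2.9 or other half turn
```

>>> step_arm:
  commands: "50 -7 5 -2 60; 108 -16 12 -3 60; 108 -16 50 -3 60; 108 -16 90 -3 60; 108 -16 90 -3 60"

```text
time_s: 2.62
tool_pos: [0.5038, -0.1396, 0.2192]
tool_rot: [-2.854, -1.301, 0.007]
wrist_force: [-0.6, -0.6, 0.1]
width: 0.0598
```

```bash
python3 plan.py .508 -.138 .143 -41
python3 - <<'E'
from h import *
from bench import vision
for n in ["side","top"]:
    c=vision.capture(n); im=c["pixels"][:,:,::-1]
    crop(im,240,110,100,110,6 if n=="top" else 6,f"pics/{n}_pre.png")
E
```

```text
t 2.625 pos [ 0.5038 -0.1396  0.2192] ydir -40.99298441886641 q6 0.31286794211659946 F [-0.5956 -0.5628  0.08  ] w 0.059807396199740424
zaxis [-0.006   0.0026 -1.    ] shift [ 4.1  2.5 76.2] turn 0.01 or other half turn
```

View pics/side_pre.png

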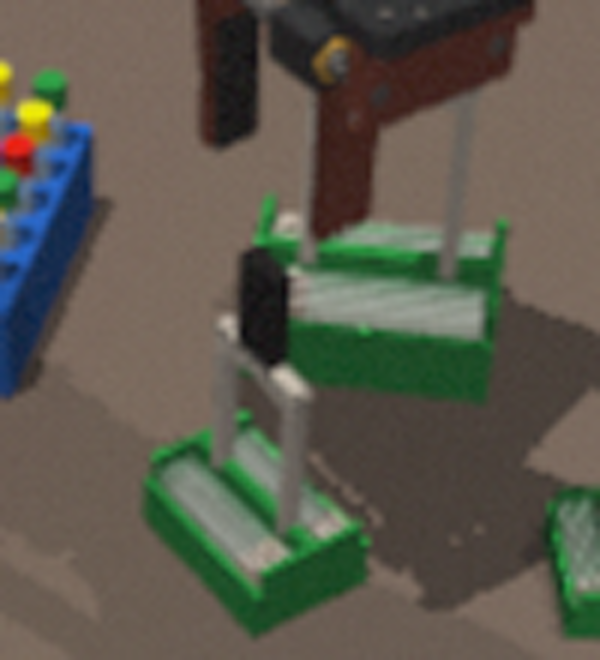

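View pics/top_pre.png

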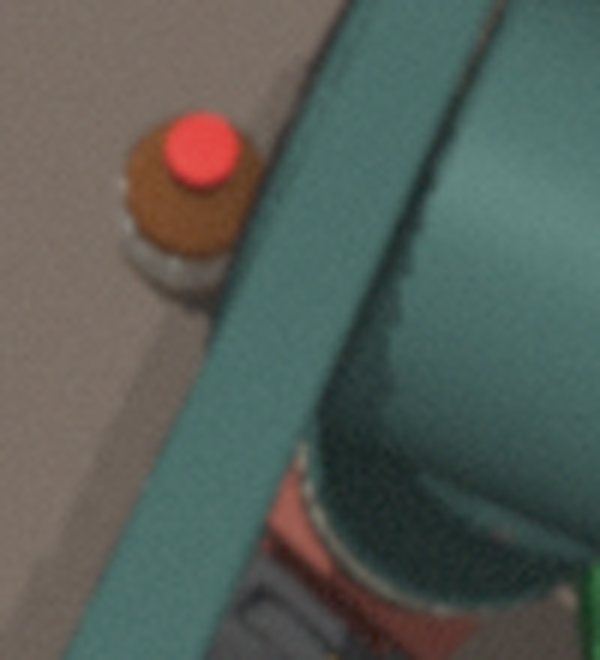

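```bash
python3 - <<'E'
from h import *
d=cams()
a=np.radians(-41);u=np.array([np.cos(a),np.sin(a),0])
for P in [(.5035,-.1394,.2002),np.array((.5035,-.1394,.2002))+u*.03,np.array((.5035,-.1394,.2002))-u*.03,(.508,-.138,.162),(.508,-.138,.117)]:
    print((proj(d["side"],P)[0]-[240,110])*6)
E
python3 plan.py .508 -.138 .143 -41
```

```text
[279.45235599 177.31354275]
[233.2367608  137.88288461]
[327.66803744 218.45065337]
[263.06496455 257.16653484]
[258.81942562 344.61794356]
t 2.725 pos [ 0.5064 -0.1411  0.2225] ydir -41.03320014113458 q6 0.31288680916347456 F [-0.3294 -0.3106  1.2048] w 0.06016906688538423
zaxis [ 0.0003 -0.     -1.    ] shift [ 3.4 -0.8 79.5] turn -0.03 or other half turn
```

>>> step_arm:
  commands: "3 -1 25 0 60; 3 -1 50 0 60; 3 -1 70 0 60; 3 -1 80 0 60; 3 -1 80 0 60; 3 -1 80 0 60"

```text
time_s: 3.48
tool_pos: [0.5081, -0.1384, 0.1428]
tool_rot: [2.858, 1.301, 0.002]
wrist_force: [-0.8, 1.4, 0.2]
width: 0.06
```

```bash
python3 plan.py .508 -.138 .143 -41
python3 - <<'E'
from h import *
from bench import vision
for n in ["side"]:
    c=vision.capture(n); im=c["pixels"][:,:,::-1]
    crop(im,240,110,100,110,6 if n=="top" else 6,f"pics/{n}_pre2.png")
E
```

```text
t 3.475 pos [ 0.5081 -0.1384  0.1428] ydir -41.030180816603405 q6 0.31891100095116365 F [-0.8055  1.374   0.169 ] w 0.060038122236067595
zaxis [ 0.0019 -0.0007 -1.    ] shift [ 0.2 -0.3 -0.2] turn -0.03 or other half turn
```

View pics/side_pre2.png

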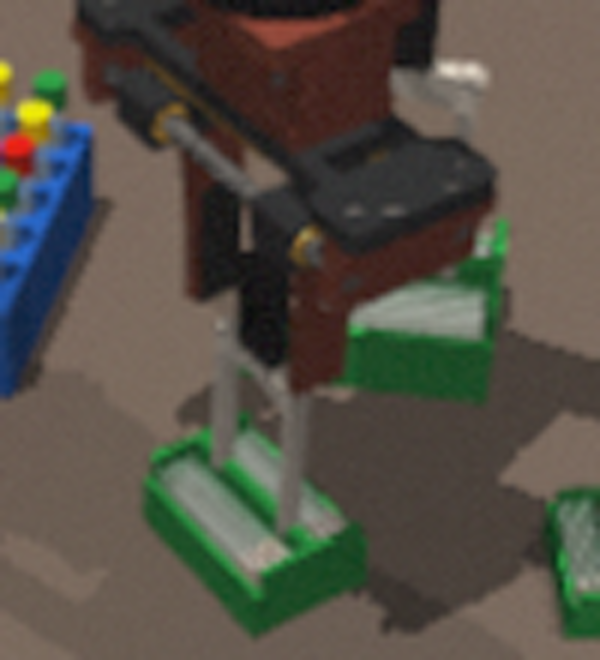

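>>> step_arm:
  commands: "0 0 0 0 20; 0 0 0 0 15; 0 0 0 0 15; 0 0 0 0 15; 0 0 0 0 15; 0 0 0 0 15"
  grip_force: 35

```text
time_s: 4.28
tool_pos: [0.5071, -0.1378, 0.1415]
tool_rot: [-2.859, -1.302, 0.0]
wrist_force: [-0.2, 0.4, -0.1]
width: 0.024
```

>>> step_arm:
  commands: "0 0 -10 0 15; 0 0 -30 0 15; 0 0 -60 0 15; 0 0 -100 0 15; 0 0 -140 0 15; 0 0 -150 0 15; 0 0 -150 0 15"

```text
time_s: 5.15
tool_pos: [0.5072, -0.1379, 0.2917]
tool_rot: [2.859, 1.302, 0.001]
wrist_force: [0.5, 0.3, -1.5]
width: 0.0236
```

```bash
python3 - <<'E'
from h import *
from bench import vision
d=cams()
for n,px,z in [("beaker",(223.3,257.6),.04),("bottle",(271.3,141.8),.065)]:
    o=least_squares(lambda p:proj(d["top"],(p[0],p[1],z))[0]-px,[.5,0]);print(n,o.x)
c=vision.capture("side"); im=c["pixels"][:,:,::-1]
crop(im,230,70,110,130,5,f"pics/lift.png")
E
python3 plan.py .489 .111 .29 -28.5
```

```text
beaker [0.38465668 0.01455205]
bottle [ 0.65467608 -0.08888611]
t 5.2 pos [ 0.5065 -0.1376  0.2906] ydir -41.021502910805765 q6 0.3189600921638844 F [ 0.661  -0.1133 -1.5132] w 0.023902059754191834
zaxis [-0.0015  0.0007 -1.    ] shift [ 176.1 -176.4    0.8] turn -12.52 or other half turn
```

View pics/lift.png

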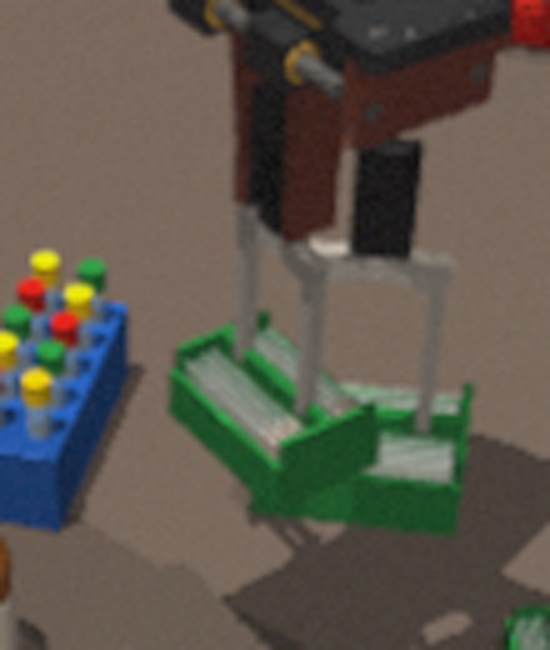

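>>> step_arm:
  commands: "10 -10 0 -1 15; 30 -30 0 -3 15; 60 -60 0 -5 15; 90 -90 0 -7 15; 120 -120 0 -9 15; 150 -150 0 -11 15; 168 -168 0 -12 15; 176 -176 0 -12.5 15"

```text
time_s: 6.2
tool_pos: [0.4886, 0.1122, 0.2904]
tool_rot: [-2.697, -1.609, 0.004]
wrist_force: [-1.2, -0.1, -2.7]
width: 0.0235
```

>>> step_arm:
  commands: "0 0 10 0 15; 0 0 30 0 15; 0 0 45 0 15; 0 0 53 0 15; 0 0 53 0 15; 0 0 53 0 15"

```text
time_s: 6.95
tool_pos: [0.4904, 0.1103, 0.2391]
tool_rot: [2.7, 1.605, 0.001]
wrist_force: [0.5, 0.1, -1.9]
width: 0.0236
```

```bash
python3 plan.py .489 .111 .232 -28.5
python3 - <<'E'
from h import *
from bench import vision
d={}
for n in ["side","top"]:
    c=vision.capture(n); d[n]=dict(origin=np.array(c["origin"]),attitude=np.array(c["attitude"]),intrinsics=np.array(c["intrinsics"]),im=c["pixels"][:,:,::-1].copy())
    print(c["origin"],c["attitude"])
pickle.dump(d,open("cams2.pkl","wb"))
crop(d["side"]["im"],150,210,160,120,5,"pics/s_ap.png")
crop(d["top"]["im"],60,120,200,150,4,"pics/t_ap.png")
E
```

```text
t 6.95 pos [0.4904 0.1103 0.2391] ydir -28.53425873681761 q6 0.5816069244892874 F [ 0.4514  0.0571 -1.9238] w 0.023598174864945858
zaxis [ 0.0009  0.0002 -1.    ] shift [-0.1 -1.6  7.1] turn -0.03 or other half turn
[0.37464857 0.52511527 0.70850008] [ 0.16809545 -1.08226198 -2.673148  ]
[ 0.42067338 -0.04876285  0.97567933] [ 0.09992851 -0.10887919 -1.54039012]
```

View pics/s_ap.png

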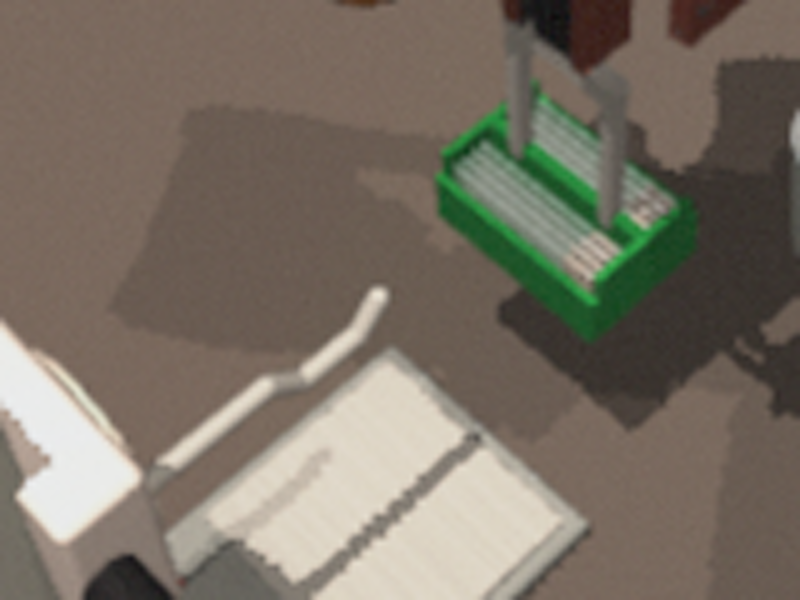

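View pics/t_ap.png

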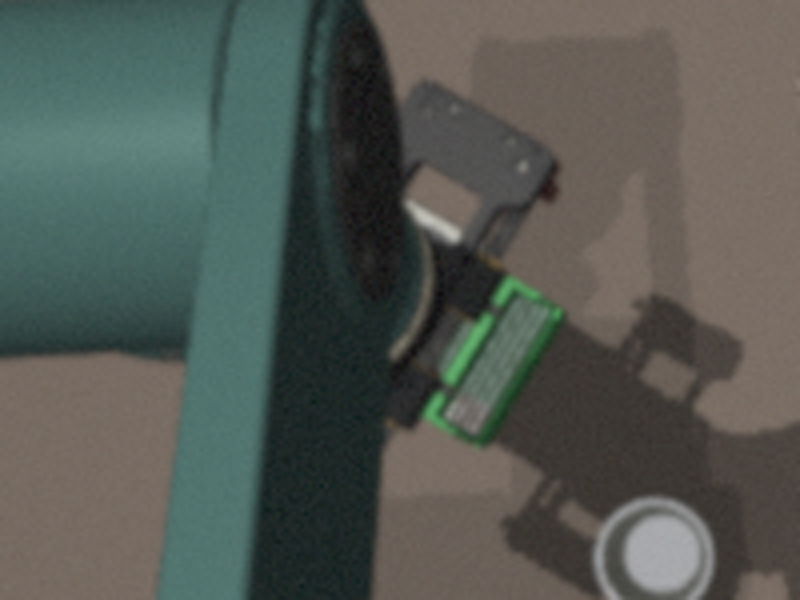

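Run:
```python
from h import *
d=cams(); 
yaw=np.radians(-28.53+90); p=(.4903,.1103,yaw); z0=.2391-.1415
s=lambda x,y:np.array((x/5+150-.4,y/5+210-.4))
for nm,px,X in [("base near",s(590,341),(.03,.043,0)),("base left",s(438,208),(.03,-.043,0)),("base right",s(695,248),(-.03,.043,0)),
 ("rim near .038",s(595,300),(.03,.043,.038)),("rim .023",s(595,300),(.03,.043,.023)),("bar end near",s(618,82),(0,.027,.116)),("bar end far",s(515,28),(0,-.027,.116)),("upright near bottom",s(610,222),(0,.027,.02))]:
    q=proj(d["side"],T(p,np.array(X)+[0,0,z0]))[0]; print(nm,q-px,px)
```

```text
base near [0.73048754 0.30738659] [267.6 277.8]
base left [0.05676871 1.09982076] [237.2 251.2]
base right [ 0.5450214  -0.05905332] [288.6 259.2]
rim near .038 [-0.10474827 -2.73168835] [268.6 269.6]
rim .023 [-0.17135119  1.81150275] [268.6 269.6]
bar end near [ 0.81716941 -0.36718915] [273.2 226. ]
bar end far [-0.55044991 -5.52719868] [252.6 215.2]
upright near bottom [1.47075017 3.68972968] [271.6 254. ]
```

```bash
cat > fit3.py <<'E'
src=open("fit.py").read().split("rp=[")[0]; exec(src)
allp=pts
n=len(pts(.15))
for nm,idx in [("top base+hook",[0,1,2,3,5,9,10,11,12,13]),("hook only",[4,5,9,10,11,12,13]),("near base+hook",[0,1,5,6,7,10,11,12,13]),("top all",[0,1,2,3,4,5])]:
    def g(p):
        Q=allp(p[3]); return np.array([proj(d[Q[i][0]],T(p[:3],Q[i][2]))[0]-Q[i][1] for i in idx])
    o=least_squares(lambda p:g(p).ravel(),[.55,.22,1.07,.155],loss="soft_l1")
    print(nm,o.x,np.degrees(o.x[2]),o.cost); print(g(o.x))
E
python3 fit3.py | tail -42
```

```text
[-0.8385 -1.1114]
 [-0.0302 -1.1464]
 [-0.2052 -0.0591]
 [ 0.6551 -0.3993]
 [-0.0512  0.02  ]
 [-0.2499  0.4101]]
top base+hook [0.5466 0.2161 1.0776 0.1501] 61.74309006181428 4.490408760416154
[[-0.5759  0.4849]
 [ 0.4372 -0.4447]
 [-1.8544  0.2684]
 [-2.0681 -0.8359]
 [ 0.2933  0.492 ]
 [ 0.1239 -1.4034]
 [-0.3035 -0.1182]
 [ 0.5816 -0.4586]
 [-0.0659 -0.0232]
 [-0.2352  0.3813]]
hook only [0.5466 0.2165 1.0766 0.1505] 61.68232095235903 1.6885586747478627
[[-1.1027  0.385 ]
 [ 0.0523  0.462 ]
 [-0.0766 -1.2315]
 [-0.3881 -0.0694]
 [ 0.4896 -0.4077]
 [-0.1797  0.0269]
 [-0.3618  0.4286]]
near base+hook [0.5465 0.217  1.0671 0.1512] 61.14010996952085 3.668397151219066
[[-1.3479  0.639 ]
 [ 0.1219 -0.0374]
 [-0.3753  0.5418]
 [-0.2186 -2.0783]
 [ 0.4996 -1.2924]
 [-0.3887  0.0582]
 [ 0.4432 -0.3047]
 [-0.3364  0.0579]
 [-0.5735  0.4198]]
top all [0.5464 0.2141 1.0709 0.1589] 61.35957496471653 2.096811738065038
[[ 0.0195  0.6642]
 [ 1.3078 -0.1064]
 [-0.9355 -0.0752]
 [-0.891  -1.0097]
 [ 0.4408  0.1916]
 [-0.0152  0.0296]]
```

```bash
python3 plan.py .489 .111 .2285 -28.5;python3 plan.py .5465 .2160 .2285 -28.5
```

```text
t 7.05 pos [0.4905 0.1104 0.2393] ydir -28.524880379525104 q6 0.5816375504200523 F [-0.5535 -0.3915 -1.8149] w 0.023922804126104893
zaxis [ 0.0013  0.0002 -1.    ] shift [-0.2 -1.6 10.8] turn -0.02 or other half turn
t 7.05 pos [0.4905 0.1104 0.2393] ydir -28.524880379525104 q6 0.5816375504200523 F [-0.5535 -0.3915 -1.8149] w 0.023922804126104893
zaxis [ 0.0013  0.0002 -1.    ] shift [119.5  -1.2  10.9] turn -0.02 or other half turn
```

Tool x lies along the stand's +x. Slide in to about x = −45 mm (bar), then look.

>>> step_arm:
  commands: "0 -1 5 0 15; 10 -1 10 0 15; 30 -1 11 0 15; 50 -1 11 0 15; 68 -1 11 0 15; 75 -1 11 0 15; 75 -1 11 0 15"

```text
time_s: 7.92
tool_pos: [0.525, 0.1773, 0.2276]
tool_rot: [-2.699, -1.607, 0.0]
wrist_force: [0.3, -0.5, -1.2]
width: 0.0238
```

```bash
python3 plan.py .5465 .2160 .2285 -28.5
python3 - <<'E'
from h import *
from bench import vision
c=vision.capture("side"); im=c["pixels"][:,:,::-1]
crop(im,140,200,160,120,5,f"pics/s_in.png")
E
```

```text
t 7.925 pos [0.525  0.1773 0.2276] ydir -28.46183744434915 q6 0.6978408716638793 F [ 0.3425 -0.5323 -1.1591] w 0.023791559186668032
zaxis [-0.0003 -0.0001 -1.    ] shift [44.3  0.4 -0.9] turn 0.04 or other half turn
```

View pics/s_in.png

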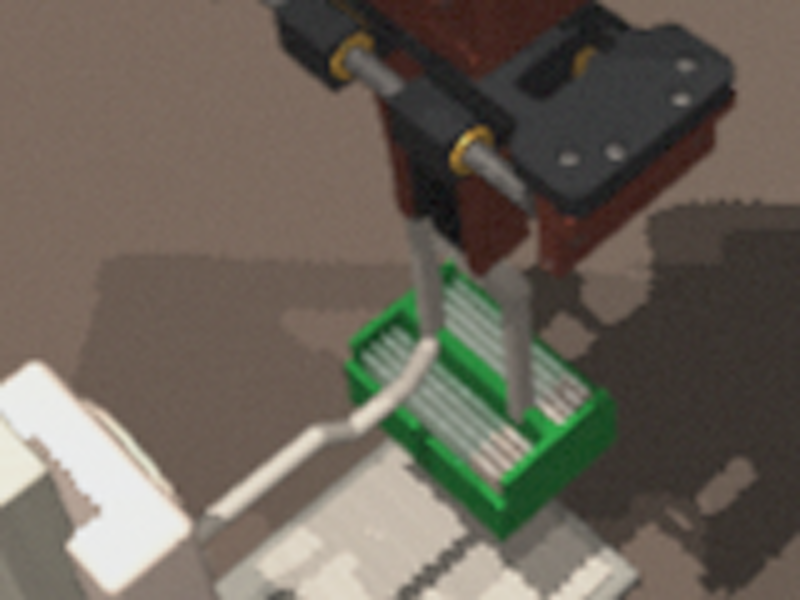

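>>> step_arm:
  commands: "6 0 0 0 15; 15 0 0 0 15; 25 0 0 0 15; 35 0 0 0 15; 42 0 0 0 15; 44 0 0 0 15; 44 0 0 0 15"

```text
time_s: 8.85
tool_pos: [0.5458, 0.2155, 0.2276]
tool_rot: [-2.7, -1.606, 0.0]
wrist_force: [-0.7, -1.4, -1.5]
width: 0.0241
```

```bash
python3 plan.py .5465 .2160 .2285 -28.5
python3 - <<'E'
from h import *
from bench import vision
c=vision.capture("side"); im=c["pixels"][:,:,::-1]
crop(im,120,210,160,120,5,f"pics/s_in2.png")
E
```

```text
t 8.85 pos [0.5458 0.2155 0.2276] ydir -28.50698453019866 q6 0.7558309861609699 F [-0.6889 -1.4463 -1.5486] w 0.024077517766135825
zaxis [-0.0003 -0.0001 -1.    ] shift [ 0.8  0.3 -0.9] turn -0.01 or other half turn
```

View pics/s_in2.png

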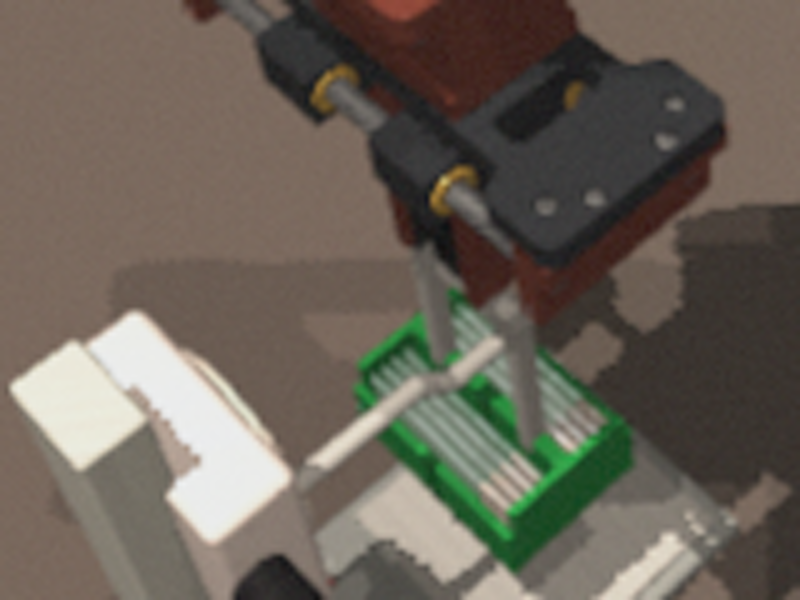

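>>> step_arm:
  commands: "1 0 4 0 15; 1 0 10 0 15; 1 0 16 0 15; 1 0 22 0 15; 1 0 27 0 15; 1 0 30 0 15; 1 0 30 0 15; 1 0 30 0 15"

```text
time_s: 9.9
tool_pos: [0.5465, 0.2164, 0.1978]
tool_rot: [-2.7, -1.606, -0.001]
wrist_force: [0.5, -0.0, -1.5]
width: 0.0238
```

```bash
python3 plan.py .5465 .2160 .1875 -28.5
python3 - <<'E'
from h import *
from bench import vision
c=vision.capture("side"); im=c["pixels"][:,:,::-1]
crop(im,120,210,160,120,5,f"pics/s_in3.png")
E
```

```text
t 9.9 pos [0.5465 0.2164 0.1978] ydir -28.519563117613227 q6 0.7571341544226533 F [ 0.4831 -0.0075 -1.517 ] w 0.02376202910283395
zaxis [ 0.0003  0.0002 -1.    ] shift [-0.3  0.2 10.3] turn -0.02 or other half turn
```

View pics/s_in3.png

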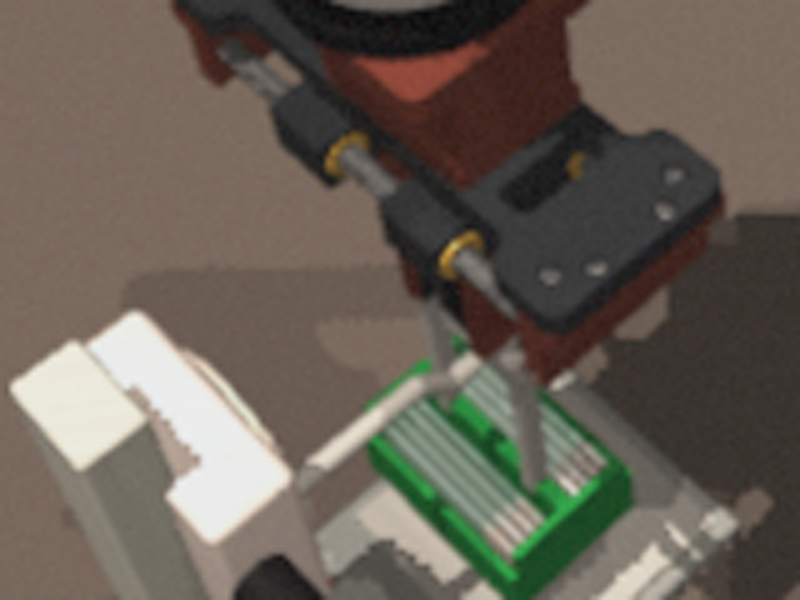

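>>> step_arm:
  commands: "0 0 2 0 15; 0 0 4 0 15; 0 0 5 0 15; 0 0 5 0 15"

```text
time_s: 10.45
tool_pos: [0.5463, 0.2163, 0.1926]
tool_rot: [-2.7, -1.606, 0.0]
wrist_force: [-0.2, -0.2, -1.6]
width: 0.0237
```

>>> step_arm:
  commands: "0 0 1 0 15; 0 0 2 0 15; 0 0 2 0 15; 0 0 2 0 15"

```text
time_s: 10.95
tool_pos: [0.5464, 0.2163, 0.1907]
tool_rot: [-2.7, -1.606, -0.0]
wrist_force: [-0.6, 0.6, -1.5]
width: 0.024
```

>>> step_arm:
  commands: "0 0 1 0 15; 0 0 2 0 15; 0 0 2 0 15; 0 0 2 0 15"

```text
time_s: 11.45
tool_pos: [0.5464, 0.2163, 0.1887]
tool_rot: [-2.7, -1.606, 0.0]
wrist_force: [0.2, 1.0, -1.5]
width: 0.0235
```

Bar underside about 0.152 now; no contact yet.

>>> step_arm:
  commands: "0 0 1 0 15; 0 0 1 0 15; 0 0 1 0 15"

```text
time_s: 11.82
tool_pos: [0.5465, 0.2163, 0.1879]
tool_rot: [-2.7, -1.606, -0.0]
wrist_force: [-0.5, 0.3, 0.4]
width: 0.0235
```

>>> step_arm:
  commands: "0 0 1 0 15; 0 0 1 0 15; 0 0 1 0 15"

```text
time_s: 12.2
tool_pos: [0.5465, 0.2164, 0.1869]
tool_rot: [-2.7, -1.606, -0.001]
wrist_force: [-0.1, -0.2, 2.2]
width: 0.0237
```

>>> step_arm:
  commands: "0 0 1 0 15; 0 0 1 0 15; 0 0 1 0 15"

```text
time_s: 12.58
tool_pos: [0.5465, 0.2164, 0.186]
tool_rot: [-2.7, -1.606, -0.001]
wrist_force: [-2.0, -0.1, 5.0]
width: 0.0239
```

>>> step_arm:
  commands: "0 0 0.5 0 15; 0 0 0.8 0 15; 0 0 0.8 0 15"

```text
time_s: 12.95
tool_pos: [0.5466, 0.2164, 0.1855]
tool_rot: [2.7, 1.606, 0.001]
wrist_force: [-2.3, 0.5, 8.4]
width: 0.0236
```

>>> step_arm:
  commands: "0 0 0 0 15; 0 0 0 0 15; 0 0 0 0 15; 0 0 0 0 15; 0 0 0 0 15"

```text
time_s: 13.58
tool_pos: [0.5466, 0.2164, 0.1855]
tool_rot: [2.7, 1.606, 0.001]
wrist_force: [-1.8, -0.1, 6.9]
width: 0.0237
```

>>> step_arm:
  commands: "0 0 0 0 15; 0 0 0 0 15; 0 0 0 0 15; 0 0 0 0 15; 0 0 0 0 15"

```text
time_s: 14.2
tool_pos: [0.5465, 0.2164, 0.1855]
tool_rot: [2.7, 1.606, 0.001]
wrist_force: [-2.1, -0.5, 7.6]
width: 0.0239
```

>>> step_arm:
  commands: "0 0 -0.7 0 15; 0 0 -1.4 0 15; 0 0 -2.1 0 15; 0 0 -2.6 0 15; 0 0 -2.6 0 15; 0 0 -2.6 0 15"

```text
time_s: 14.95
tool_pos: [0.5465, 0.2163, 0.1874]
tool_rot: [-2.7, -1.606, -0.0]
wrist_force: [0.0, -0.4, 1.2]
width: 0.0241
```

```bash
python3 plan.py .5465 .2160 .1875 -28.5;  python3 - <<'E'
from h import *
from bench import vision
c=vision.capture("side"); im=c["pixels"][:,:,::-1]
crop(im,120,210,160,120,5,f"pics/s_in4.png")
E
python3 plan.py .5465 .2160 .1875 -28.5
```

```text
t 14.95 pos [0.5465 0.2163 0.1874] ydir -28.51961703060563 q6 0.7571206368389535 F [ 0.0023 -0.4437  1.2091] w 0.02408191063060452
zaxis [ 0.0001  0.0001 -1.    ] shift [-0.3  0.2 -0.1] turn -0.02 or other half turn
t 15.0 pos [0.5465 0.2163 0.1874] ydir -28.519686380945164 q6 0.757096349200038 F [ 0.4671 -0.4888  1.7623] w 0.02373849264063515
zaxis [-0.      0.0001 -1.    ] shift [-0.3  0.2 -0.1] turn -0.02 or other half turn
```

View pics/s_in4.png

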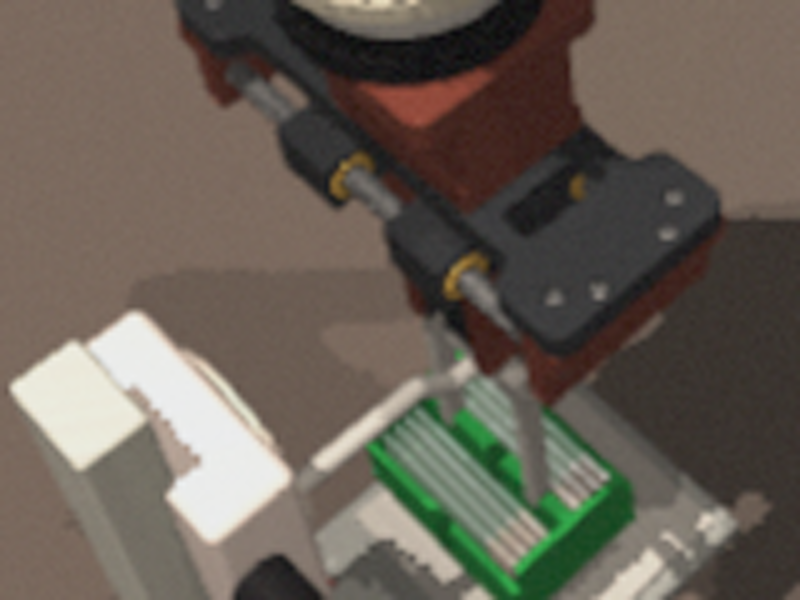

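>>> step_arm:
  commands: "0 0 -0.5 0 15; 0 0 -0.5 0 22; 0 0 -0.5 0 25; 0 0 -0.5 0 28; 0 0 -0.5 0 34; 0 0 -0.5 0 42; 0 0 -0.5 0 50; 0 0 -0.5 0 50"
  grip_force: 10

```text
time_s: 16.0
tool_pos: [0.5464, 0.2163, 0.188]
tool_rot: [-2.7, -1.606, -0.0]
wrist_force: [-0.0, 0.2, -0.0]
width: 0.0496
```

```bash
python3 - <<'E'
from h import *
from bench import vision
c=vision.capture("side"); im=c["pixels"][:,:,::-1]
crop(im,120,210,160,120,5,f"pics/s_in5.png")
E
python3 plan.py .5465 .2160 .1875 -28.5
```

```text
t 16.05 pos [0.5463 0.2163 0.188 ] ydir -28.519455025682543 q6 0.7571217303423965 F [-0.7299  0.8433  0.5336] w 0.050237398830528225
zaxis [-0.0001  0.0001 -1.    ] shift [-0.2  0.3  0.5] turn -0.02 or other half turn
```

View pics/s_in5.png

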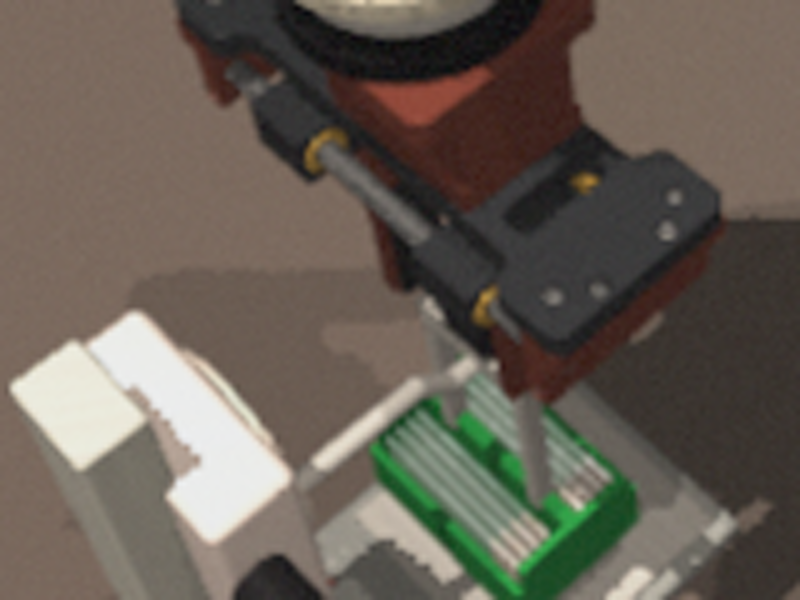

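Released and hanging. Withdraw straight up slowly, then look.

>>> step_arm:
  commands: "0 0 -4 0 50; 0 0 -10 0 50; 0 0 -20 0 50; 0 0 -32 0 50; 0 0 -46 0 50; 0 0 -64 0 50; 0 0 -80 0 50; 0 0 -80 0 50"

```text
time_s: 17.05
tool_pos: [0.5474, 0.2166, 0.2699]
tool_rot: [2.699, 1.605, 0.005]
wrist_force: [-0.1, 0.0, -1.1]
width: 0.0504
```

>>> step_arm:
  commands: "-20 0 -20 0 50; -60 0 -40 0 50; -110 0 -40 0 50; -160 0 -40 0 50; -200 0 -40 0 50; -220 0 -40 0 50; -220 0 -40 0 50; -220 0 -40 0 50"

```text
time_s: 18.05
tool_pos: [0.4416, 0.0234, 0.3078]
tool_rot: [-2.7, -1.605, -0.0]
wrist_force: [0.1, 0.4, -0.4]
width: 0.05
```

```bash
python3 - <<'E'
from h import *
from bench import vision,spot_in
for n in ["side","top"]:
    c=vision.capture(n); im=c["pixels"][:,:,::-1]
    if n=="side": crop(im,120,210,160,140,4,f"pics/end_s.png")
    else: crop(im,30,100,300,190,2.6,"pics/end_t.png")
    for q in ["bottle","beaker","tubes"]: print(n,q,spot_in(c,q)[:1])
E
python3 plan.py .5465 .2160 .1875 -28.5
```

```text
side bottle [{'centre': [221.7, 192.5], 'p': 0.6}]
side beaker [{'centre': [318.2, 243.6], 'p': 0.88}]
side tubes [{'centre': [238.6, 150.1], 'p': 0.88}]
top bottle [{'centre': [272.5, 142.9], 'p': 0.73}]
top beaker []
top tubes [{'centre': [349.4, 141.7], 'p': 0.72}]
t 18.45 pos [0.4415 0.0233 0.3079] ydir -28.484797033256836 q6 0.3933127163862603 F [ 0.5319 -0.0294  0.0341] w 0.05015538667731599
zaxis [-0.0001  0.0001 -1.    ] shift [219.4   0.4 120.4] turn 0.02 or other half turn
```

View pics/end_s.png

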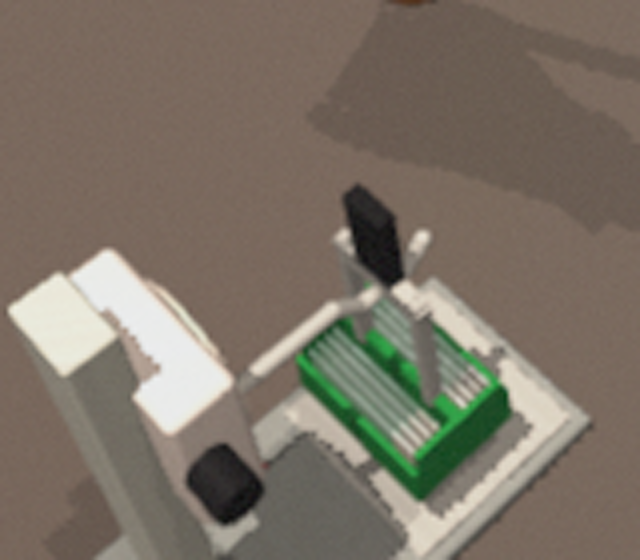

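View pics/end_t.png

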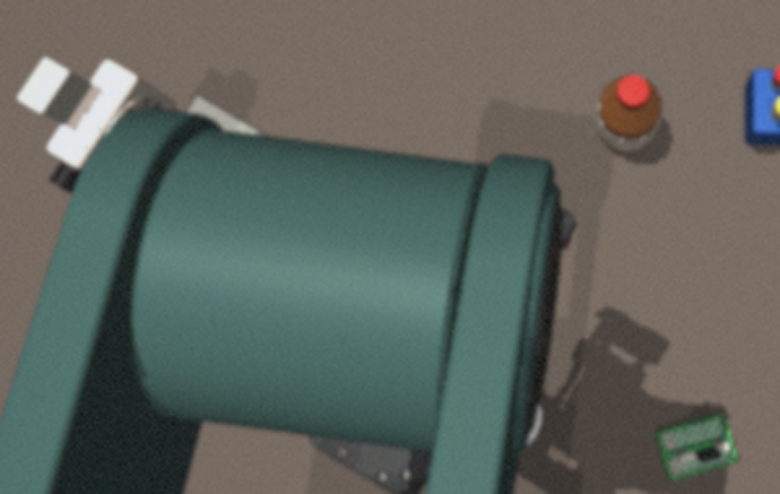

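>>> step_arm:
  commands: "0 0 0 0 50; 0 0 0 0 50; 0 0 0 0 50; 0 0 0 0 50; 0 0 0 0 50"

```text
time_s: 19.08
tool_pos: [0.4413, 0.023, 0.308]
tool_rot: [-2.7, -1.606, -0.0]
wrist_force: [-0.6, 0.6, -0.1]
width: 0.05
```

```bash
python3 - <<'E'
from h import *
from bench import vision,spot_in
import time
d=cams(); p=(.5465,.2163,np.radians(61.5))
X=[(0,0,.162),(0,.027,.116),(0,-.027,.116),(.03,.043,0),(-.03,.043,0),(.03,-.043,0)]
Q=(proj(d["side"],T(p,np.array(X)+[0,0,.0455]))-[120,210])*5
print(Q)
ims=[]
for k in range(2):
    c=vision.capture("side"); ims.append(c["pixels"][:,:,::-1].copy())
im=cv2.resize(ims[1][210:330,120:280],None,fx=5,fy=5,interpolation=cv2.INTER_CUBIC)
for q in Q: cv2.circle(im,tuple(int(v) for v in q),4,(0,0,255),1)
cv2.imwrite("pics/end2.png",im)
E
python3 plan.py .5465 .2160 .1875 -28.5
```

```text
[[460.32849853 253.3476445 ]
 [526.83389991 378.90788516]
 [423.2106793  283.99055502]
 [519.1729354  623.08478929]
 [635.68919393 513.49165817]
 [372.03226936 473.53155526]]
t 19.175 pos [0.4413 0.023  0.308 ] ydir -28.522879682690622 q6 0.3931992381745386 F [0.4784 0.105  0.2155] w 0.049803906744261627
zaxis [ 0.      0.0001 -1.    ] shift [219.8   0.2 120.5] turn -0.02 or other half turn
```

View pics/end2.png

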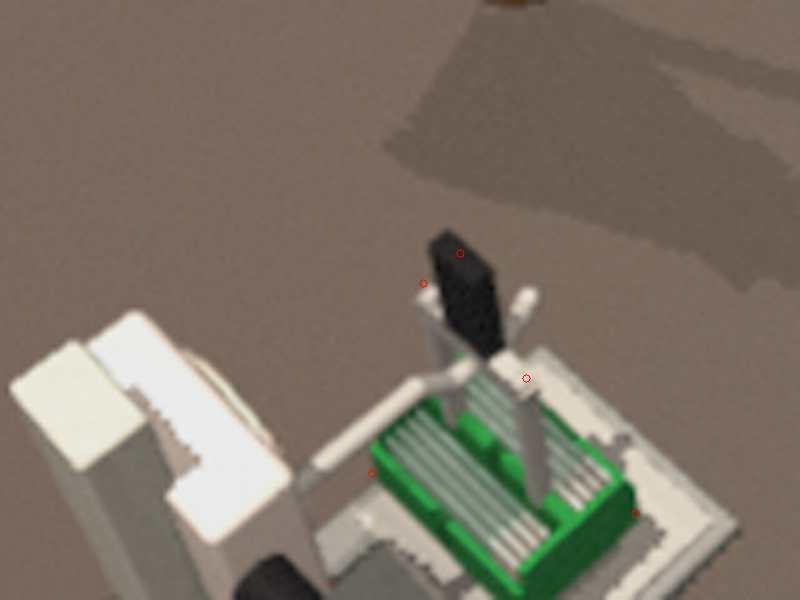

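```bash
python3 -c "
from bench import arm
print(arm.hand_in())"
```

```text
the job is handed in; nothing more can be done
None
```

I hung the middle-sized rack (tub about 59 × 86 mm in the pictures) in the balance hook and handed the job in at about 19 s. No verdict came back.

- **Grip and carry:** I gripped the black tab at 35 N, measuring the expected 24 mm width. The rack was carried upright above the bottle and beaker, and the hook slid in through its window.
- **Tug:** I found the seat by feel with the bar about 151 mm up, which agrees with the camera estimate of 150–155 mm. I then pulled down to about 9 N and held for about 1.3 s. That figure is the wrist force of 7–8.4 N plus about 1.6 N of rack weight. The hook's own reading is not in the state, so I couldn't check it directly.
- **Release:** I eased the wrist force to roughly zero, opened the fingers and backed the arm well away.

**Last checks:**
- In the last side pictures the rack hangs upright, its points within a few pixels of the predicted pose. I did not measure its speed; the side pictures from about 1 s apart look the same.
- The bottle and tube rack are where they started, to within 1–3 pixels in both views.
- The beaker's side-view spot moved about 3.5 pixels, probably detection scatter since nothing came near it. The arm hid it from the top camera, so I had no second view.
- The rack's tub looked lower in the pictures (about 23 mm) than the stated 38 mm. Its other dimensions and the crossbar height fit, so I took it as the right one.

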